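# Dock the card stand and hold the spring clip open over the card

## Task

Slide the card stand along the table, without lifting it, fully home into the U-shaped fence, square against its back bar, and let go of it. Then squeeze the spring clip open by its two wings, take it off its parking post and lower it upright over the middle of the card's top edge, one jaw on each side, about half a jaw's length deep. Finish while still holding the clip wide open there, touching nothing but the gripper, with the stand still home; leave the other things on the table alone.

Things in the scene. Friction and masses are not known exactly. Their poses are not given: they have to be found in the camera images.
- stand: loose card stand, about 0.3 kg: flat grey slab 56 (x) x 140 (y) x 14 (z) mm with a black finger grip and an upright white card. Origin: centre of the slab's underside; z up. The card is rigid, 4 mm thick (x), 70 mm wide (y -7 to +63 mm), its top edge 92 mm above the table; a slotted rail 16 mm wide holds its foot up to 25 mm
- grip_top (a point): centre of the top of the stand's black finger grip, an upright block 18 (x) x 26 (y) mm at y = -50 mm on the stand, its top 58 mm above the table, rising from the slab's top at 14 mm; pinch it across x to slide the stand
- card_top (a point): middle of the card's top edge (stand's frame: x across the card, y along the edge), 92 mm above the table
- fence: grey metal U-shaped fence fixed on the table, bars 12 mm wide and high, open to its own -x side. Origin: on the table where the stand's origin belongs when home, with the stand's axes (+x into the U, card at the +y end). Inner face of the back bar at x = 29 mm, of the side bars at y = +-75 mm (5 mm play each end of the slab); side bars reach to x = -27 mm, flared ends to -47 mm
- post: parking post fixed on the table: base plate 70 (x) x 60 (y) x 12 mm and an upright steel tongue 6 (x) x 28 (y) mm, its top 60 mm above the table; the parked clip's jaws bear on it from both sides and its coil rests on its top. Origin: centre of the underside, z up
- clip: loose black spring clip, 55 g, peg-shaped, 24 mm wide (y), jaws down, wings up. Origin: middle of the pivot axis (y), 65 mm above the table as parked; z up. Jaw tips 38 mm below it, wing tips 50 mm above, leaning out to 48 mm over their outer faces (x). Squeezed along x (6 to 10 N a side) the wings stop upright and parallel, 18 mm over all, jaws 24 mm apart. Springs shut if let go
- clip_mouth (a point): point midway between the jaw tips, 36 mm below the clip's pivot, on the clip's body
- clip_right (a joint): opening angle of the clip's jaw on the +x side, rad: 0 parked (jaws 6 mm apart), -0.085 fully shut, 0.28 at the open stop. The other jaw moves alike
- jar: bystander: white jar with a screw lid, 67 mm diameter, 74 mm high; origin at the centre of its underside
- flask: bystander: conical glass flask, 88 mm diameter, 110 mm high; origin at the centre of its underside
Not all that is in view belongs to the job. Several things have the shape of the clip; the one meant has the colours described above. There is more than one size of the stand; the one meant has the size given above.

How it is judged (in metres and radians):
On the way, in this order (a step that is already met when the one before it is completed fails the run):
1. the stand is home in the fence and let go, the clip still parked (x of stand in the frame of fence above -0.006 m and y of stand in the frame of fence between -0.009 and 0.009 m and angle between the y axis of stand and the y axis of fence, either way round below 0.1 rad and contact force between the fingers and stand below 0.2 N and linear speed of stand below 0.01 m/s and distance of clip from where it was at the start of the episode below 0.02 m), for 0.2 s.
2. the clip is squeezed open and off its post (value of joint clip_right above 0.2 rad and z of clip_mouth in the frame of post above 0.062 m and contact force between the fingers and clip above 2 N and contact force between clip and post below 0.3 N), for 0.1 s.
At the end, for the whole second after the job is handed in: Fingers hold the clip still, jaws over 0.2 rad open, tips 9-28 mm below the card's top edge, within 6 mm of its plane, 15 mm of the edge's middle and 0.2 rad; clip not touching card or stand; stand within 6 mm of home (9 mm sideways), 0.1 rad (value of joint clip_right above 0.2 rad and x of clip_mouth in the frame of card_top between -0.006 and 0.006 m and y of clip_mouth in the frame of card_top between -0.015 and 0.015 m and z of clip_mouth in the frame of card_top between -0.028 and -0.009 m and angle between the y axis of clip and the y axis of stand, either way round below 0.2 rad and angle between clip's own z axis and vertical below 0.2 rad and contact force between the fingers and clip above 2 N and contact force between each of clip, the arm and stand below 0.3 N and linear speed of clip below 0.02 m/s and x of stand in the frame of fence above -0.006 m and y of stand in the frame of fence between -0.009 and 0.009 m and angle between the y axis of stand and the y axis of fence, either way round below 0.1 rad and height (world z) of stand below 0.004 m and angle between stand's own z axis and vertical below 0.05 rad); the arm keeps its last pose, push and grip.
It fails at once if the stand is lifted off the table or tipped (height (world z) of stand above 0.015 m or angle between stand's own z axis and vertical above 0.25 rad).
It fails at once if a bystander (jar or flask) is pushed or knocked over (distance of any of jar, flask from where it was at the start of the episode above 0.02 m or angle between any of jar, flask's own z axis and vertical above 0.4 rad).
It also fails if it takes over 58 s, if anything falls off the work surface, if the arm or the gripper's body presses on something with over 40 N, if the wrist force passes 120 N, or if a joint passes its speed limit or range.

## Robot

A 6-joint arm with a two-finger parallel gripper is mounted at the origin on the work surface; the furniture and walls round the work are solid. World frame = base frame: x ahead of the robot, y to its left, z up, the work surface at z = 0. Lengths are in mm, angles in rad, forces in N, time in s.
With the tool pointing down it reaches from about 325 to 775 mm from the base axis. Payload 9.3 kg.
Tool frame: the origin (TCP) lies midway between the tips of the shut fingers; the grasp point (between the pads) lies 19 mm behind it (arm.grip_depth is the z of the grasp point in the tool frame, in mm); z points along the fingers, x is the direction in which the jaws open and shut, and the axes are right-handed (so a half turn about z gives the same grasp; the last joint's range is limited). The gripper opens to 85 mm and grips with 20 to 120 N. Pads are 22 mm wide; open, the fingers measure 114 mm over their backs; the gripper's body (76 mm by 85 mm) begins 54 mm behind the grasp point. The pads swing forward as they close: fully open they stand 13 mm farther back than shut.
Start: joints at [-1.448, 0.259, 0.021, 1.334, 0, 1.418], TCP at [149.767, -529.213, 231.279] pointing down, gripper open.
Joint ranges: [-3.04, 3.04], [-0.91, 1.82], [-1.04, 1.36], [-1.92, 1.95], [-1.52, 1.45], [-3.14, 3.14]. Speed limits (rad/s): [2.22, 2.22, 2.79, 3.14, 3.14, 3.14].

## Interface

Orientations are given as a unit quaternion [x, y, z, w].
In Python, from workcell import arm gives the robot as it stands. The module is installed in compiled form; this text tells all that it offers.
- The arm moves only by the shell command python3 -m crank 'ROWS' [OPENING] [FORCE]. ROWS is JSON, a list of rows, each a list of 4 numbers: the shift along the tool's x, y, z in m, then the turn about the tool's z in rad. In form: [[x, y, z, yaw], ...]. A call has 1 to 20 rows; each row is the pose to reach, as a shift and turn from the pose commanded when the call began, along the tool's axes at that moment; what a row does not reach only later rows make up. A row lasts 1/10 s, in which the tool goes at most 50 mm and 8.59 degrees, less where a joint would pass 70% of its speed; a pose out of reach is approached as far as the arm can. A call with a gripper value outside its range is refused whole. OPENING is the closure, from 0 (fully open) to 1 (shut), set as the call begins (- or left out, the last holds). The fingers move at their own pace and stop on an object; FORCE is the grip in N (left out, the last holds). Time passes only in rows, so rows that repeat a pose let the fingers close. It gives the time, the measured TCP pose, the force and the opening at its end, in the units of the state.
- arm.get_obs(): the state, without advancing time (a new reading comes with each control period).
- arm.read_camera(name): name is "scene" or "top" or "wrist"; returns a dict with "frame" (420x560x3 uint8, blue, green, red), "depth" (420x560 float32, mm along the optical axis (not along the pixel's ray), 0 where there is no reading), "fx", "fy", "cx", "cy" (pixels), "R" (3x3) and "t" (3): a world point X has camera coordinates R X + t. Camera axes: x right, y down, z forward; pixel columns grow to the right and rows downward; lengths in mm; the calibration is good to about 2 mm. The wrist camera is an equidistant fisheye: a pixel r from the principal point sees the ray r / f radians off the axis. A picture is of the moment at which its call begins.
- arm.close_job(): hands the job in, once; it reports no verdict.
The state is a dict: "t": time; "joint_positions": joint angles; "qd": joint speeds; "effort": joint torques, N m; "ee_pos": TCP position; "orientation": TCP orientation; "contact_force": force on the tool from outside, world axes, zero at the start; "wrist_torque": the same for the moment, N m; "gripper_width": finger opening in mm.
Only numpy, scipy, OpenCV 4.12 (cv2) and the standard library are available. Lean on these libraries where they do the work, as an engineer would, in place of code of your own. Each camera call takes 0.05 s, during which the arm holds its last target.

## Working session

There is one attempt and no reset: what is moved stays moved. The work goes in short steps, Python scripts to look and compute and a shell command to move; the robot and the scene stay as the last step left them, time stands still between calls to the robot, and variables do not carry over. Pictures are saved under pics/ and viewed, and the job is handed in when it is done.

```bash
mkdir -p pics
python3 - <<'E'
from workcell import arm
import cv2
o=arm.get_obs();print({k:o[k] for k in('t','ee_pos','orientation','gripper_width','contact_force')},arm.grip_depth)
for n in("scene","top"):
    c=arm.read_camera(n);cv2.imwrite(f"pics/{n}0.png",c["frame"])
    print(n,c["fx"],c["cx"],c["cy"],c["R"],c["t"])
E
```

```text
{'t': 0.0, 'ee_pos': array([ 149.72506984, -528.92175871,  230.65126393]), 'orientation': array([ 7.97587955e-01, -6.03202265e-01, -4.84272483e-04, -4.97006880e-04]), 'gripper_width': 85.44871500641135, 'contact_force': array([ 0.27494523, -0.22046503, -0.8530987 ])} -18.700000000000003
scene 480.989733550237 277.2033239898156 206.29893279644193 [[ 8.51501443e-01  5.24352134e-01  3.63758274e-04]
 [ 2.68948881e-01 -4.36153437e-01 -8.58741334e-01]
 [-4.50124196e-01  7.31317317e-01 -5.12409201e-01]] [-358.55689857    4.43718687 1514.54116638]
top 480.0466536065949 278.29576827496663 215.73472767194596 [[ 0.02902728 -0.99952655 -0.01020216]
 [-0.99061505 -0.0274017  -0.13390658]
 [ 0.13356363  0.01399336 -0.99094144]] [  74.63292277  364.95690126 1608.16218807]
```

View pics/scene0.png

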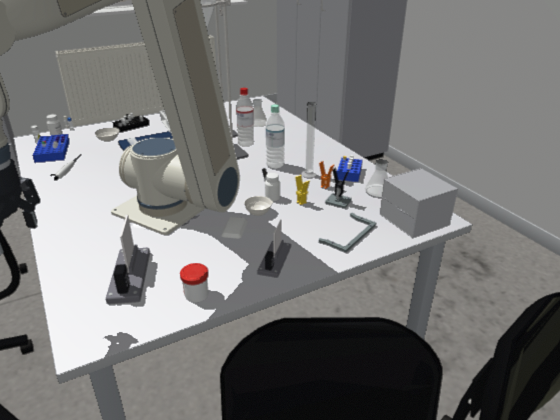

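View pics/top0.png

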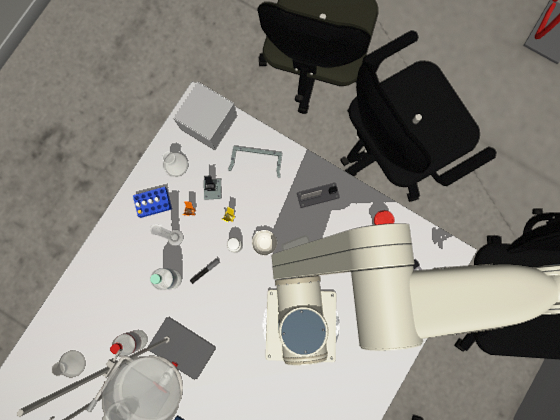

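Scene view shows two stands, at about (130,275) and (275,255). It also shows clips: black on its post at (340,190), orange at (326,175) and yellow at (302,190). I'll enlarge these and measure the sizes.

```bash
cat > h.py <<'E'
from workcell import arm
import cv2,numpy as np
def cam(n): return arm.read_camera(n)
def ray(c,u,v):
    fy=c.get("fy",c["fx"])
    d=np.array([(u-c["cx"])/c["fx"],(v-c["cy"])/fy,1.])
    R=np.array(c["R"]);t=np.array(c["t"]);return -R.T@t,R.T@d
def atz(c,u,v,z):
    o,d=ray(c,u,v);return o+d*(z-o[2])/d[2]
def dep(c,u,v):
    o,d=ray(c,u,v);return o+d*c["depth"][int(round(v)),int(round(u))]
def proj(c,X):
    p=np.array(c["R"])@np.array(X)+np.array(c["t"]);return np.array([c["cx"]+c["fx"]*p[0]/p[2],c["cy"]+c["fy"]*p[1]/p[2]])
def crop(f,name,x,y,w,h,s):
    cv2.imwrite(name,cv2.resize(f[y:y+h,x:x+w],None,fx=s,fy=s,interpolation=cv2.INTER_CUBIC))
E
python3 - <<'E'
from h import *
t=cam("top");s=cam("scene")
np.save("t.npy",t,allow_pickle=True);np.save("s.npy",s,allow_pickle=True)
crop(t["frame"],"pics/tc.png",160,130,200,150,4)
crop(s["frame"],"pics/sc1.png",80,210,240,130,3)
crop(s["frame"],"pics/sc2.png",240,140,160,120,5)
E
```

```text
(no output)
```

View pics/tc.png

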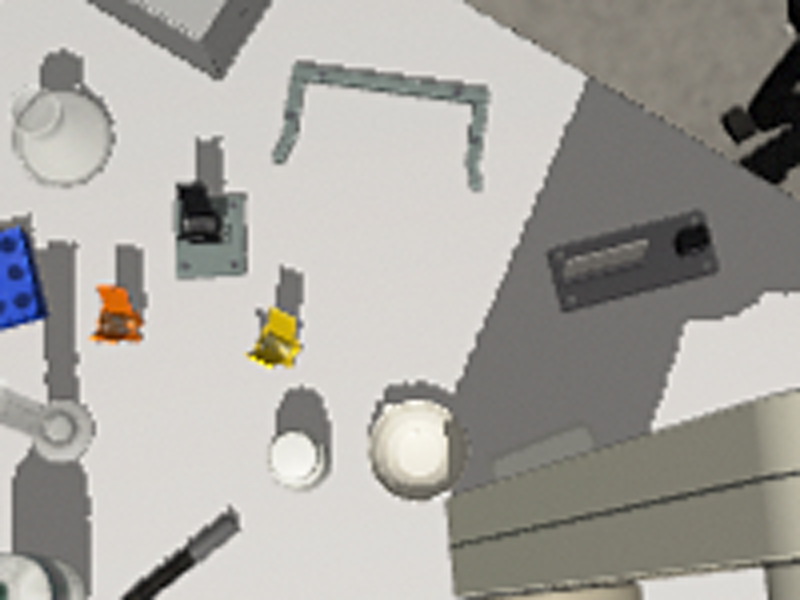

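View pics/sc1.png

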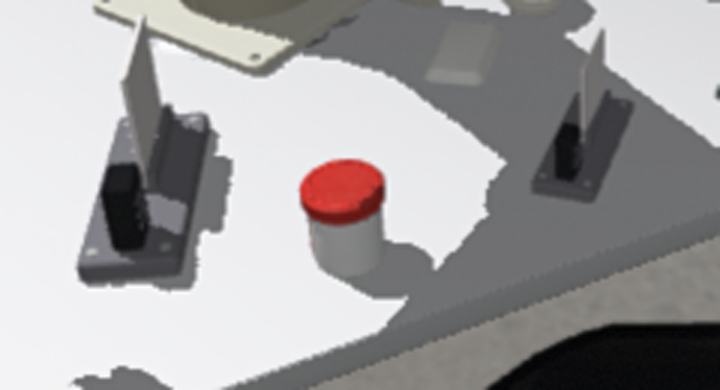

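View pics/sc2.png

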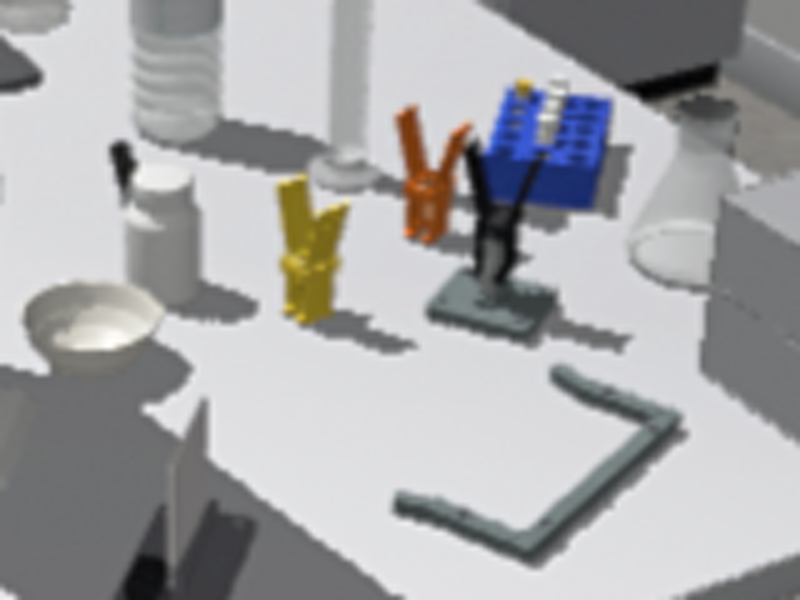

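Run:
```python
from h import *
t=np.load("t.npy",allow_pickle=True).item();s=np.load("s.npy",allow_pickle=True).item()
def P(x,y): return 160+(x+.5)/4-.5,130+(y+.5)/4-.5
def show(n,pts,z):
    w=np.array([atz(t,*P(*p),z) for p in pts]);print(n,w.round(1).tolist(),"mean",w.mean(0).round(1));return w
w=show("stand corners",[(548,250),(700,210),(718,272),(565,312)],14)
for i in range(4):print(np.linalg.norm(w[i]-w[(i+1)%4]).round(1), np.degrees(np.arctan2(*(w[(i+1)%4]-w[i])[[1,0]])).round(2))
show("grip",[(692,237)],58); show("card",[(605,258)],92)
w=show("fence outer back",[(295,62),(488,88)],12);print(np.linalg.norm(w[0]-w[1]),np.degrees(np.arctan2(*(w[0]-w[1])[[1,0]])))
show("fence inner back",[(306,82),(471,102)],12)
show("fence ends",[(278,160),(477,188)],12)
w=show("post",[(175,199),(247,193),(246,272),(177,279)],12)
for i in range(4):print(np.linalg.norm(w[i]-w[(i+1)%4]).round(1), np.degrees(np.arctan2(*(w[(i+1)%4]-w[i])[[1,0]])).round(2))
# other stand in scene
def Q(x,y): return 80+(x+.5)/3-.5,210+(y+.5)/3-.5
for pts in ([(80,268),(182,272),(208,120),(122,118)],[(535,182),(590,192),(632,105),(592,92)]):
    w=np.array([atz(s,*Q(*p),14) for p in pts]);print([np.linalg.norm(w[i]-w[(i+1)%4]).round(1) for i in range(4)],w.mean(0))
print("clip coil",dep(t,*P(203,225)))
# depth heights around clip
for y in range(175,250,6):
    print([int(dep(t,*P(x,y))[2]) for x in range(170,250,6)])
```

```text
stand corners [[448.0, 24.3, 14.0], [486.6, -106.0, 14.0], [432.8, -122.1, 14.0], [394.4, 8.5, 14.0]] mean [440.4 -48.8  14. ]
135.9 -73.49
56.2 -163.29
136.1 106.37
55.9 16.48
grip [[454.1, -95.0, 58.0]] mean [454.1 -95.   58. ]
card [[428.1, -20.7, 92.0]] mean [428.1 -20.7  92. ]
fence outer back [[609.5, 249.6, 12.0], [590.6, 80.1, 12.0]] mean [600.  164.9  12. ]
170.6283494617913 83.62362484826006
fence inner back [[591.8, 239.3, 12.0], [577.6, 94.5, 12.0]] mean [584.7 166.9  12. ]
fence ends [[521.5, 260.8, 12.0], [501.3, 87.1, 12.0]] mean [511.4 173.9  12. ]
post [[484.5, 348.7, 12.0], [491.5, 286.4, 12.0], [422.0, 284.2, 12.0], [414.3, 343.5, 12.0]] mean [453.1 315.7  12. ]
62.7 -83.6
69.5 -178.14
59.8 97.44
70.4 4.27
[np.float64(81.1), np.float64(202.7), np.float64(78.3), np.float64(200.8)] [ 166.94959111 -298.71732891   14.        ]
[np.float64(48.5), np.float64(131.4), np.float64(42.0), np.float64(141.5)] [445.75422496 -47.48146652  14.        ]
clip coil [450.42438052 313.59251186  72.68025172]
[-1, 4, -1, -7, 1, 2, 1, -2, -2, 3, 0, 2, -2, -2]
[-1, -3, 0, 0, 0, 4, 0, 1, -2, 0, 3, -3, -2, -3]
[3, 110, 117, 114, 115, 109, 111, 0, -2, -1, 1, 5, 5, 5]
[-5, -2, 102, 102, 102, 105, 102, 2, 4, 3, -2, -4, -1, 1]
[-3, 14, 88, 105, 95, 96, 96, 13, 10, 3, 11, 10, 14, 0]
[2, 4, 11, 84, 82, 82, 73, 11, 23, 12, 11, 14, 8, 6]
[1, 19, 62, 76, 77, 76, 76, 68, 65, 10, 8, 4, 4, -2]
[1, 2, 73, 66, 70, 75, 73, 68, 69, 12, 8, 12, 9, 6]
[4, 12, 67, 76, 76, 70, 71, 72, 72, 13, 6, 13, 9, -2]
[-2, 16, 70, 52, 68, 44, 52, 51, 71, 23, 14, 7, 13, 3]
[2, 6, 73, 91, 98, 99, 102, 66, 66, 20, 17, 9, 11, 1]
[-1, 14, 14, 32, 49, 41, 39, 36, 37, 19, 12, 10, 15, 0]
[2, 9, 19, 7, 9, 11, 9, 9, 15, 15, 14, 9, 10, -2]
```

The two stands are (275,255), about 56x136-140 mm at (440,-49), and (130,275), about 80x202 mm. The first has the size given. The clip meant is the black one on the post at (340,190) in scene, at about (451,314). The orange and yellow clips are decoys. Next I move above the stand's grip, with tool x along the stand's x.

```bash
python3 -m crank '[[-0.024,-0.0294,0,-0.113],[-0.048,-0.0588,0,-0.226],[-0.072,-0.0882,0,-0.339],[-0.096,-0.1176,0,-0.452],[-0.120,-0.147,0,-0.565],[-0.144,-0.1764,0,-0.678],[-0.168,-0.2058,0,-0.791],[-0.192,-0.2352,0,-0.904],[-0.216,-0.2646,0,-1.017],[-0.240,-0.294,0,-1.130],[-0.264,-0.3234,0,-1.243],[-0.288,-0.3528,0,-1.356],[-0.312,-0.3822,0,-1.469],[-0.335,-0.411,0,-1.581],[-0.335,-0.411,0,-1.581],[-0.335,-0.411,0,-1.581],[-0.335,-0.411,0,-1.581],[-0.335,-0.411,0,-1.581]]' 0
python3 - <<'E'
from h import *
w=cam("wrist");t=cam("top")
np.save("w.npy",w,allow_pickle=True)
cv2.imwrite("pics/w1.png",w["frame"]);crop(t["frame"],"pics/t1.png",160,130,200,150,4)
E
```

```text
t: 2.0
ee_pos: [453.5, -95.8, 231.3]
orientation: [0.99, 0.141, -0.0, 0.0]
contact_force: [-0.3, -0.3, -0.2]
gripper_width: 85.6
```

View pics/w1.png

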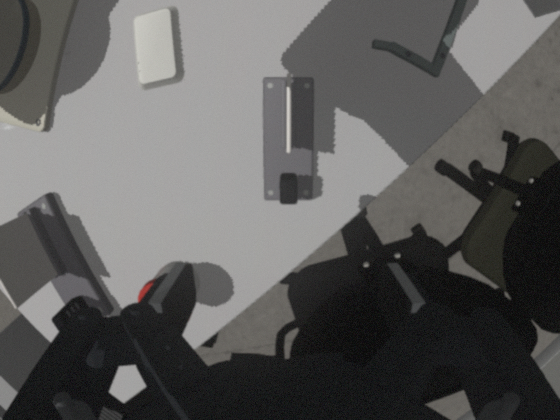

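View pics/t1.png

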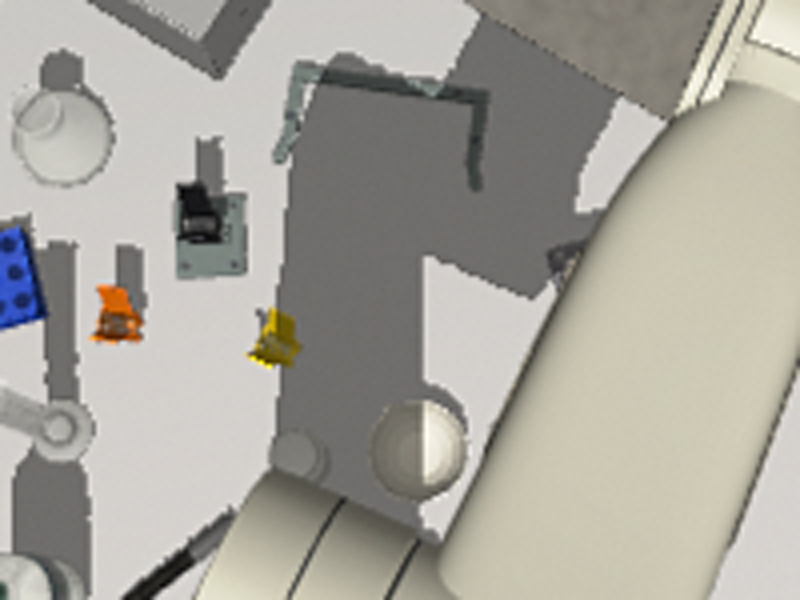

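Wrist view: the stand is upright in the picture, corners (264,78), (313,78), (313,199) and (264,199), grip at (289,188), card at (289,118), so it is aligned with tool axes. The pads are at (180,290) and (400,280), and the fence is at top right. Next I measure these through the fisheye model.

```bash
cat >> h.py <<'E'
def fray(c,u,v):
    d=np.array([(u-c["cx"])/c["fx"],(v-c["cy"])/c["fy"]]);r=np.linalg.norm(d)
    v3=np.array([*(d/r*np.sin(r)),np.cos(r)]) if r>0 else np.array([0,0,1.])
    R=np.array(c["R"]);t=np.array(c["t"]);return -R.T@t,R.T@v3
def fz(c,u,v,z):
    o,d=fray(c,u,v);return o+d*(z-o[2])/d[2]
E
python3 - <<'E'
from h import *
w=np.load("w.npy",allow_pickle=True).item()
print(-np.array(w["R"]).T@w["t"],w["R"])
c=np.array([fz(w,*p,14) for p in [(264,78),(313,78),(313,199),(264,199)]]);print(c.round(1).tolist(),c.mean(0).round(1))
for i in range(4):print(np.linalg.norm(c[i]-c[(i+1)%4]).round(1), np.degrees(np.arctan2(*(c[(i+1)%4]-c[i])[[1,0]])).round(2))
print("grip",fz(w,289,176,58),fz(w,281,176,58),fz(w,297,176,58),fz(w,289,203,58))
print("card",fz(w,289,83,92),fz(w,289,152,92))
crop(w["frame"],"pics/w1c.png",250,60,80,150,5) if 0 else crop(w["frame"],"pics/w1c.png",250,65,110,145,4)
crop(w["frame"],"pics/w1f.png",360,0,120,90,6)
E
```

```text
[432.84833879 -25.93578263 374.98935237] [[ 9.59730001e-01  2.80924049e-01 -6.77122843e-05]
 [ 2.69545210e-01 -9.20788142e-01  2.81947827e-01]
 [ 7.91435767e-02 -2.70612040e-01 -9.59429736e-01]]
[[397.0, 10.4, 14.0], [448.2, 25.5, 14.0], [488.1, -105.3, 14.0], [434.1, -121.1, 14.0]] [441.9 -47.6  14. ]
53.4 16.43
136.8 -73.04
56.2 -163.67
136.7 105.78
grip [451.50480727 -79.92835622  58.        ] [443.91399747 -82.14813903  58.        ] [459.0947277 -77.6940414  58.       ] [ 459.32662757 -106.44812304   58.        ]
card [426.50343987   4.14515566  92.        ] [443.48197775 -53.68724336  92.        ]
```

View pics/w1c.png

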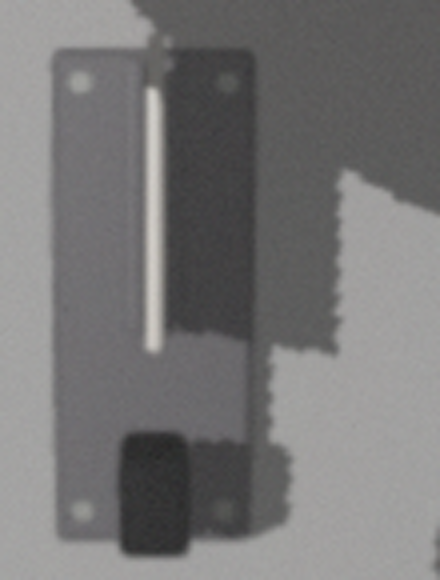

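View pics/w1f.png

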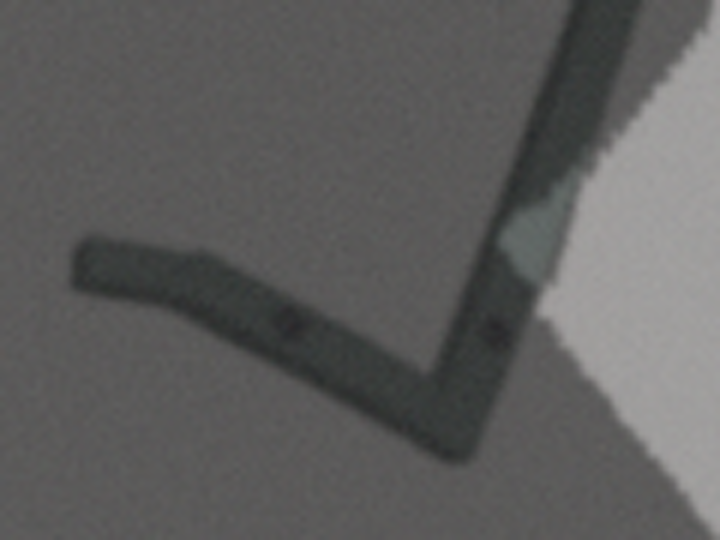

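```bash
python3 -m crank '[[0.002,0,0.025,0],[0.002,0,0.05,0],[0.002,0,0.075,0],[0.002,0,0.1,0],[0.002,0,0.125,0],[0.002,0,0.15,0],[0.002,0,0.17,0],[0.002,0,0.185,0],[0.002,0,0.197,0],[0.002,0,0.204,0],[0.002,0,0.204,0],[0.002,0,0.204,0]]' 0
python3 -m crank '[[0,0,0,0],[0,0,0,0],[0,0,0,0],[0,0,0,0],[0,0,0,0],[0,0,0,0],[0,0,0,0],[0,0,0,0]]' 1 30
python3 - <<'E'
from h import *
w=cam("wrist");s=cam("scene");np.save("w2.npy",w,allow_pickle=True)
cv2.imwrite("pics/w2.png",w["frame"]);crop(s["frame"],"pics/s2.png",200,150,200,150,4)
E
```

```text
t: 3.3
ee_pos: [456.1, -94.7, 27.7]
orientation: [0.99, 0.142, 0.0, 0.0]
contact_force: [0.4, -0.2, 0.8]
gripper_width: 85.5
t: 4.1
ee_pos: [456.0, -94.4, 27.5]
orientation: [0.99, 0.143, 0.0, 0.0]
contact_force: [-0.8, 0.0, 5.6]
gripper_width: 17.7
```

View pics/w2.png

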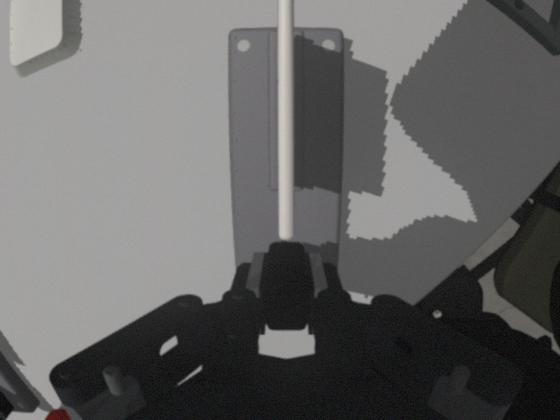

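View pics/s2.png

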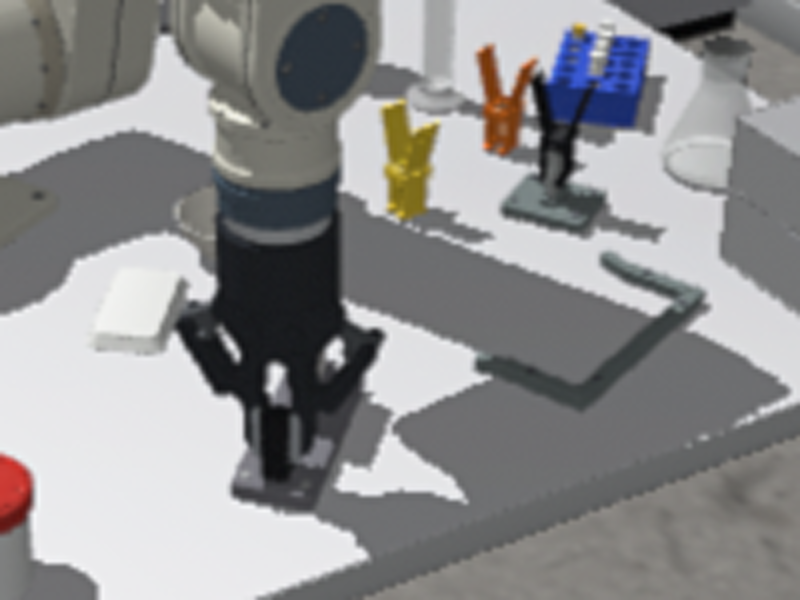

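```bash
python3 -m crank '[[0.002,-0.006,0,0.010],[0.005,-0.018,0,0.03],[0.008,-0.030,0,0.05],[0.0115,-0.042,0,0.07],[0.015,-0.054,0,0.09],[0.018,-0.066,0,0.11],[0.0215,-0.078,0,0.14],[0.025,-0.090,0,0.16],[0.028,-0.102,0,0.18],[0.0315,-0.114,0,0.21],[0.035,-0.126,0,0.23],[0.038,-0.138,0,0.25],[0.0415,-0.150,0,0.27],[0.045,-0.162,0,0.29],[0.048,-0.174,0,0.31],[0.0515,-0.186,0,0.335],[0.055,-0.198,0,0.36],[0.058,-0.210,0,0.38],[0.060,-0.218,0,0.394],[0.060,-0.218,0,0.394]]'
python3 - <<'E'
from h import *
w=cam("wrist");s=cam("scene");np.save("w3.npy",w,allow_pickle=True)
cv2.imwrite("pics/w3.png",w["frame"]);cv2.imwrite("pics/s3.png",cv2.resize(s["frame"][130:270,230:430],None,fx=4,fy=4,interpolation=2))
print(arm.get_obs()["ee_pos"])
E
```

```text
t: 6.2
ee_pos: [452.0, 132.9, 27.5]
orientation: [0.999, -0.054, 0.0, -0.0]
contact_force: [-1.0, 3.8, 5.6]
gripper_width: 17.6
[452.02509728 132.81862193  27.47639578]
```

View pics/w3.png

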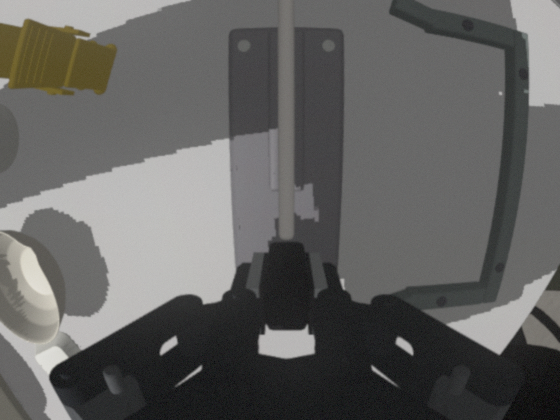

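View pics/s3.png

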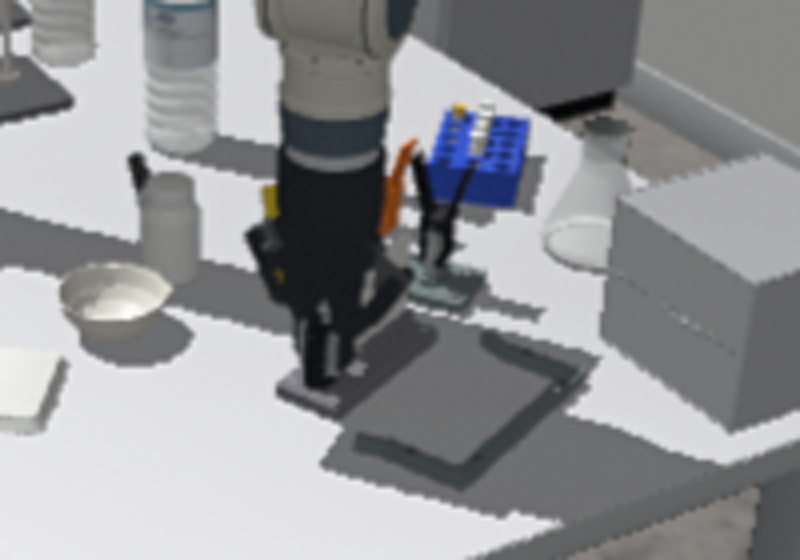

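Run:
```python
from h import *
w=np.load("w3.npy",allow_pickle=True).item()
crop(w["frame"],"pics/w3c.png",380,0,180,150,4)
crop(w["frame"],"pics/w3d.png",380,200,180,120,4)
```

```text
(no output)
```

View pics/w3c.png

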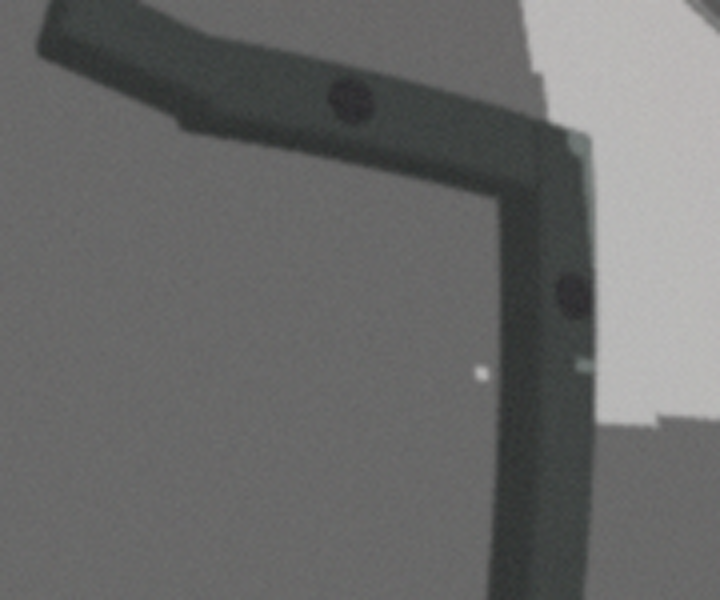

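View pics/w3d.png

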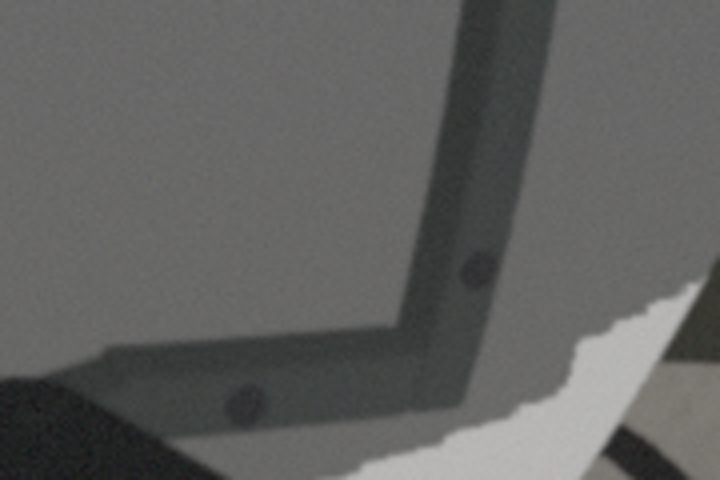

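Run:
```python
from h import *
w=np.load("w3.npy",allow_pickle=True).item()
a=fz(w,380+499/4-.4,196/4-.4,0);b=fz(w,380+400/4-.4,200+325/4-.4,0)
k1=fz(w,380+185/4-.4,130/4-.4,0);
a2=fz(w,380+540/4,182/4,12);b2=fz(w,380+432/4,200+345/4,12)
for p,q in((a,b),(a2,b2)):
  y=(p-q);L=np.linalg.norm(y);y/=L;x=np.array([y[1],-y[0],0]);m=(p+q)/2
  print(p,q,L,"yaw",np.degrees(np.arctan2(-y[0],y[1])),"origin",m-29*x,"griphome",m-29*x-50*y)
print(k1,np.degrees(np.arctan2(*(a-k1)[[1,0]])))
s=[fz(w,*p,14) for p in[(230,30),(343,30)]];print(s,np.degrees(np.arctan2(*(s[1]-s[0])[[1,0]])))
o=arm.get_obs();q=o["orientation"];print(o["ee_pos"],np.degrees(2*np.arctan2(q[1],q[0])))
```

```text
[5.96775582e+02 2.43487034e+02 2.84217094e-14] [580.33100051  91.45545368   0.        ] 152.91836311735716 yaw -6.173429137281302 origin [5.59721464e+02 1.70589855e+02 1.42108547e-14] griphome [5.54344549e+02 1.20879808e+02 4.91775582e-15]
[596.05206507 243.60794357  12.        ] [579.69121721  93.77155389  12.        ] 150.7269750725414 yaw -6.231520012512804 origin [559.04299053 171.83758997  12.        ] griphome [553.61567805 122.13301997  12.        ]
[541.44671891 249.38859457   0.        ] -6.0883385601814055
[array([436.9829708, 252.3850196,  14.       ]), array([491.04806861, 246.61832098,  14.        ])] -6.088271277880392
[452.02509728 132.81862193  27.47639578] -6.131868849095372
```

Fence from the wrist camera: inner width 150.7 mm (150 given), yaw -6.2°, origin about (559,171). The stand is at the same yaw, so the travel is about 103 mm along tool x.

```bash
python3 -m crank '[[0.005,0,0,0],[0.015,-0.001,0,0],[0.025,-0.001,0,0],[0.035,-0.001,0,0],[0.045,-0.001,0,0],[0.055,-0.001,0,0],[0.065,-0.001,0,0],[0.074,-0.001,0,0],[0.082,-0.001,0,0],[0.088,-0.001,0,0],[0.093,-0.001,0,0],[0.097,-0.001,0,0],[0.097,-0.001,0,0]]'
python3 -m crank '[[0.001,0,0,0],[0.002,0,0,0],[0.003,0,0,0],[0.004,0,0,0],[0.004,0,0,0]]'
python3 -c "
from h import *
w=cam('wrist');np.save('w4.npy',w,allow_pickle=True);cv2.imwrite('pics/w4.png',w['frame'])"
```

```text
t: 7.6
ee_pos: [547.9, 122.8, 27.5]
orientation: [0.999, -0.054, -0.001, -0.0]
contact_force: [-4.6, 1.2, 8.3]
gripper_width: 17.5
t: 8.1
ee_pos: [551.2, 122.4, 27.5]
orientation: [0.999, -0.054, -0.001, -0.0]
contact_force: [-6.5, 1.3, 11.0]
gripper_width: 17.6
```

View pics/w4.png

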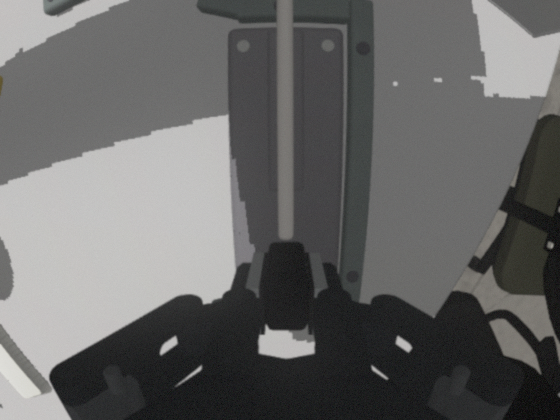

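Wrist view: the slab is between the bars, with a thin gap of about 5 px to the back bar. I keep pushing gently.

```bash
python3 -m crank '[[0.001,0,0,0],[0.002,0,0,0],[0.002,0,0,0]]'; python3 -m crank '[[0.001,0,0,0],[0.002,0,0,0],[0.002,0,0,0]]'
python3 -c "
from h import *
w=cam('wrist');np.save('w5.npy',w,allow_pickle=True);crop(w['frame'],'pics/w5.png',200,0,200,150,4)"
```

```text
t: 8.45
ee_pos: [553.1, 122.2, 27.5]
orientation: [0.999, -0.054, -0.001, -0.0]
contact_force: [-7.5, 1.8, 12.3]
gripper_width: 17.6
t: 8.75
ee_pos: [553.8, 122.1, 27.6]
orientation: [0.999, -0.054, -0.002, -0.0]
contact_force: [-13.6, 2.2, 16.4]
gripper_width: 17.5
```

View pics/w5.png

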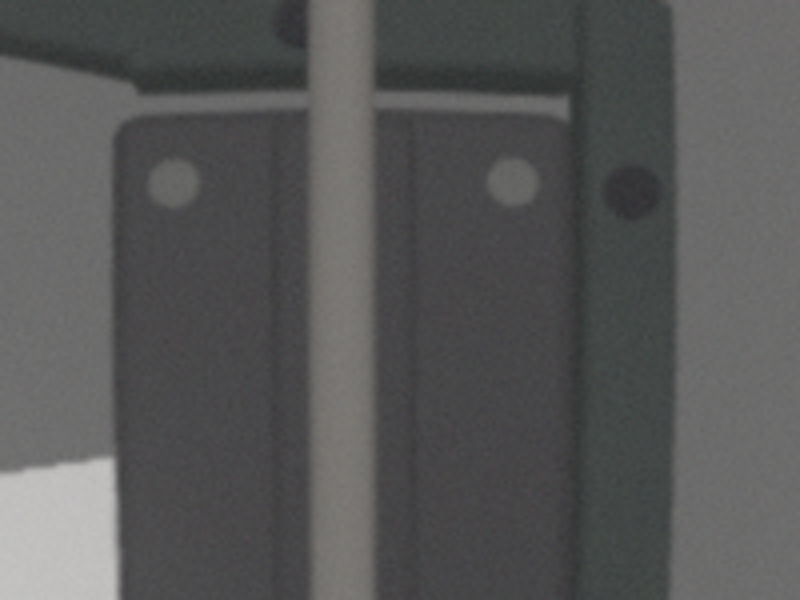

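The stand is home and square: there is no gap to the back bar and an even gap at the end. I let go and rise.

```bash
python3 -m crank '[[0,0,0,0],[0,0,0,0],[0,0,0,0],[0,0,0,0],[0,0,0,0]]' 0.4 30
python3 -m crank '[[0,0,-0.01,0],[0,0,-0.03,0],[0,0,-0.06,0],[0,0,-0.09,0],[0,0,-0.12,0],[0,0,-0.15,0],[0,0,-0.18,0],[0,0,-0.2,0],[0,0,-0.2,0],[0,0,-0.2,0]]'
python3 -c "
from h import *
w=cam('wrist');np.save('w6.npy',w,allow_pickle=True);cv2.imwrite('pics/w6.png',w['frame'])"
```

```text
t: 9.3
ee_pos: [556.5, 121.3, 27.1]
orientation: [0.999, -0.054, -0.0, 0.0]
contact_force: [0.9, -0.2, 0.5]
gripper_width: 51.6
t: 10.3
ee_pos: [556.5, 121.3, 227.7]
orientation: [0.999, -0.054, 0.0, -0.0]
contact_force: [0.2, -0.3, -0.2]
gripper_width: 51.0
```

View pics/w6.png

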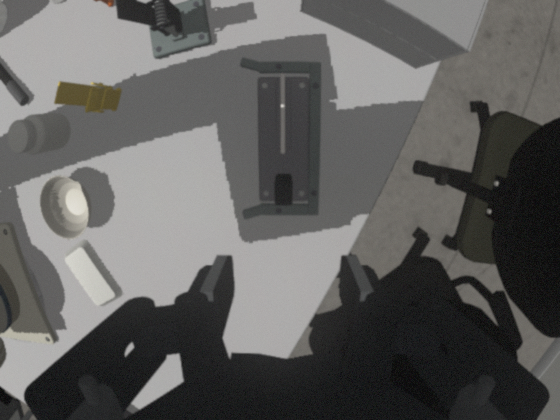

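Step 1 looks done: the stand sits inside the fence. Next I move so that the wrist camera sees the clip well.

```bash
python3 -m crank '[[-0.012,-0.012,0,-0.02],[-0.029,-0.029,0,-0.05],[-0.046,-0.046,0,-0.08],[-0.063,-0.063,0,-0.11],[-0.080,-0.080,0,-0.14],[-0.098,-0.098,0,-0.17],[-0.118,-0.117,0,-0.195],[-0.118,-0.117,0,-0.195],[-0.118,-0.117,0,-0.195],[-0.118,-0.117,0,-0.195]]'
python3 - <<'E'
from h import *
w=cam('wrist');np.save('w7.npy',w,allow_pickle=True);cv2.imwrite('pics/w7.png',w['frame'])
t=cam("top");crop(t["frame"],"pics/t7.png",160,130,200,150,4)
w=np.load("w6.npy",allow_pickle=True).item()
crop(w["frame"],"pics/w6c.png",230,50,110,170,3.5)
E
```

```text
t: 11.35
ee_pos: [451.7, 250.2, 226.9]
orientation: [0.999, 0.043, -0.0, 0.0]
contact_force: [-0.3, 0.1, 0.5]
gripper_width: 51.6
```

View pics/w7.png

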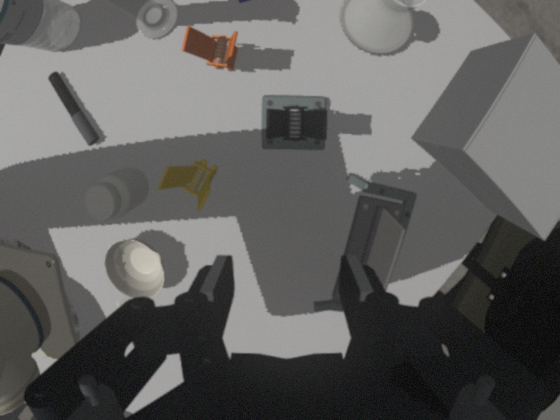

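View pics/w6c.png

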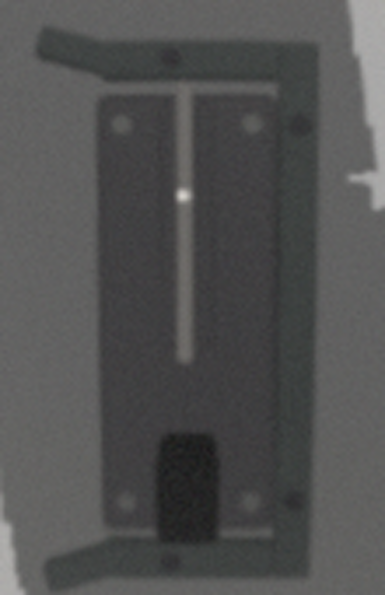

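View pics/t7.png

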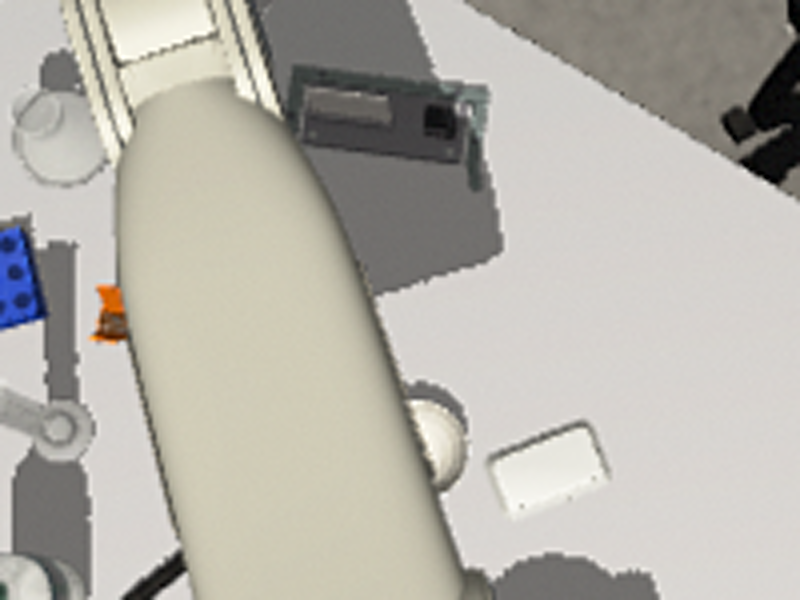

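Run:
```python
from h import *
w=np.load("w7.npy",allow_pickle=True).item()
crop(w["frame"],"pics/w7c.png",245,80,100,80,8)
```

```text
(no output)
```

View pics/w7c.png

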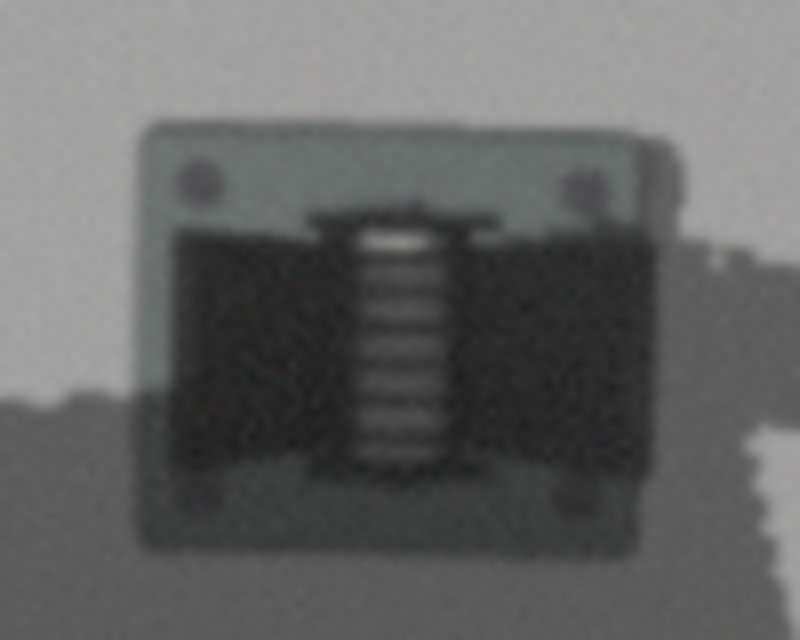

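This is the black clip on its post. Wing edges are at crop x=173 and 655, coil at (403,345), plate corners (140,125), (642,132), (637,553) and (138,548).

Run:
```python
from h import *
w=np.load("w7.npy",allow_pickle=True).item()
P=lambda x,y:(245+(x+.5)/8-.5,80+(y+.5)/8-.5)
def A(pts,z,n):
    c=np.array([fz(w,*P(*p),z) for p in pts]);print(n,c.round(1).tolist(),c.mean(0).round(1))
    for i in range(len(c)):print('  ',np.linalg.norm(c[i]-c[(i+1)%len(c)]).round(1), np.degrees(np.arctan2(*(c[(i+1)%len(c)]-c[i])[[1,0]])).round(2))
A([(140,125),(642,132),(637,553),(138,548)],12,"plate")
A([(173,232),(655,237),(650,473),(175,470)],115,"wings")
A([(403,235),(403,460)],70,"coil")
o=arm.get_obs();q=o["orientation"];print(o["ee_pos"],np.degrees(2*np.arctan2(q[1],q[0])))
w=np.load("w6.npy",allow_pickle=True).item()
P=lambda x,y:(230+(x+.5)/3.5-.5,50+(y+.5)/3.5-.5)
A([(184,83),(185,362)],92,"card")
A([(98,97),(272,97),(272,527),(105,527)],14,"slab")
A([(277,80),(274,540)],12,"fence inner top")
```

```text
plate [[416.4, 345.7, 12.0], [484.4, 351.1, 12.0], [489.5, 292.9, 12.0], [420.9, 287.3, 12.0]] [452.8 319.2  12. ]
   68.1 4.52
   58.4 -84.94
   68.9 -175.39
   58.5 94.33
wings [[428.7, 328.8, 115.0], [475.3, 332.7, 115.0], [477.2, 309.5, 115.0], [430.8, 305.5, 115.0]] [453.  319.1 115. ]
   46.8 4.8
   23.3 -85.42
   46.5 -175.07
   23.4 95.14
coil [[452.0, 331.7, 70.0], [454.3, 305.8, 70.0]] [453.1 318.8  70. ]
   26.0 -84.8
   26.0 95.2
[452.09678299 249.9142862  226.96925227] 4.933464704092866
card [[564.5, 232.5, 92.0], [557.3, 164.0, 92.0]] [560.9 198.2  92. ]
   68.9 -95.99
   68.9 84.01
slab [[537.9, 242.1, 14.0], [591.2, 236.2, 14.0], [577.8, 99.4, 14.0], [523.8, 105.2, 14.0]] [557.7 170.7  14. ]
   53.6 -6.31
   137.4 -95.63
   54.2 173.84
   137.6 84.12
fence inner top [[593.5, 241.7, 12.0], [578.1, 94.4, 12.0]] [585.8 168.1  12. ]
   148.1 -95.98
   148.1 84.02
```

```bash
python3 -m crank '[[0.002,-0.015,0,0],[0.004,-0.035,0,0],[0.006,-0.055,0,0],[0.007,-0.068,0,0],[0.007,-0.068,0.02,0],[0.007,-0.068,0.045,0],[0.007,-0.068,0.07,0],[0.007,-0.068,0.09,0],[0.007,-0.068,0.09,0],[0.007,-0.068,0.09,0]]' 0.2 30
python3 - <<'E'
from h import *
w=cam('wrist');np.save('w8.npy',w,allow_pickle=True);cv2.imwrite('pics/w8.png',w['frame'])
s=cam("scene");crop(s["frame"],"pics/s8.png",280,90,130,110,6)
E
```

```text
t: 12.45
ee_pos: [453.0, 318.9, 137.6]
orientation: [0.999, 0.043, -0.0, 0.0]
contact_force: [0.2, 0.4, 0.9]
gripper_width: 68.1
```

View pics/w8.png

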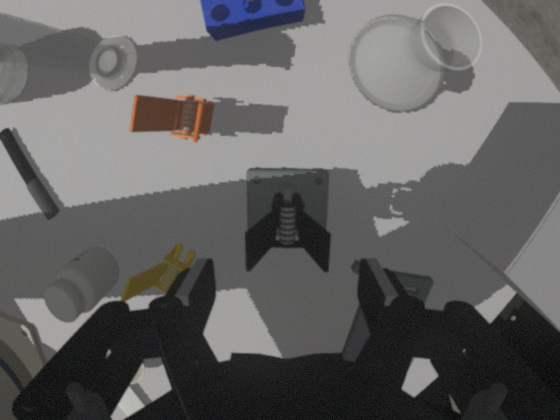

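View pics/s8.png

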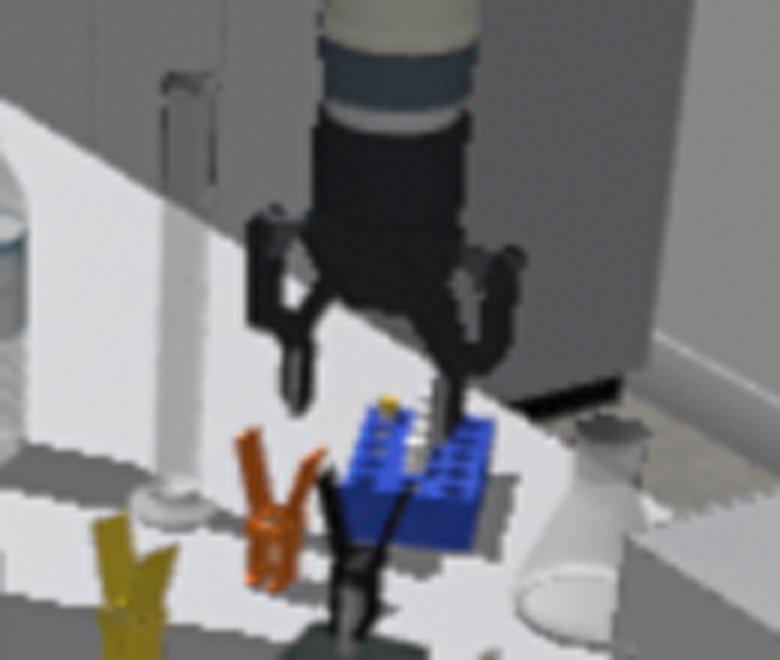

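The wings at (246,250) and (330,250) are centred between the pads at 214 and 360. I go down and squeeze.

```bash
python3 -m crank '[[0,0,0.012,0],[0,0,0.026,0],[0,0,0.040,0],[0,0,0.050,0],[0,0,0.056,0],[0,0,0.056,0],[0,0,0.056,0]]'
python3 -m crank '[[0,0,0,0],[0,0,0,0],[0,0,0,0],[0,0,0,0],[0,0,0,0],[0,0,0,0],[0,0,0,0],[0,0,0,0],[0,0,0,0],[0,0,0,0]]' 1 40
python3 - <<'E'
from h import *
w=cam('wrist');np.save('w9.npy',w,allow_pickle=True);cv2.imwrite('pics/w9.png',w['frame'])
s=cam("scene");crop(s["frame"],"pics/s9.png",280,110,130,110,6)
E
```

```text
t: 13.25
ee_pos: [453.1, 318.9, 81.6]
orientation: [0.999, 0.044, 0.0, -0.0]
contact_force: [0.3, -0.2, 0.7]
gripper_width: 68.8
t: 14.25
ee_pos: [453.5, 319.3, 83.4]
orientation: [0.999, 0.044, 0.001, -0.001]
contact_force: [-3.0, -0.6, 15.3]
gripper_width: 16.8
```

View pics/w9.png

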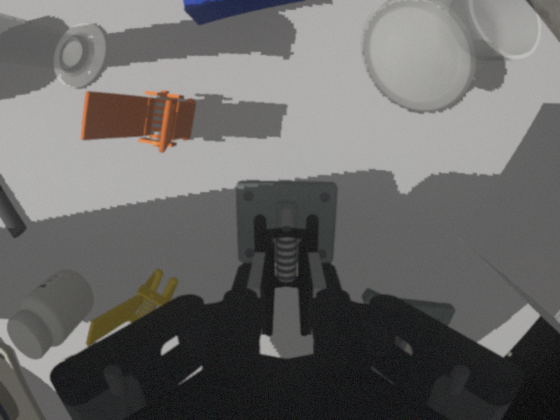

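View pics/s9.png

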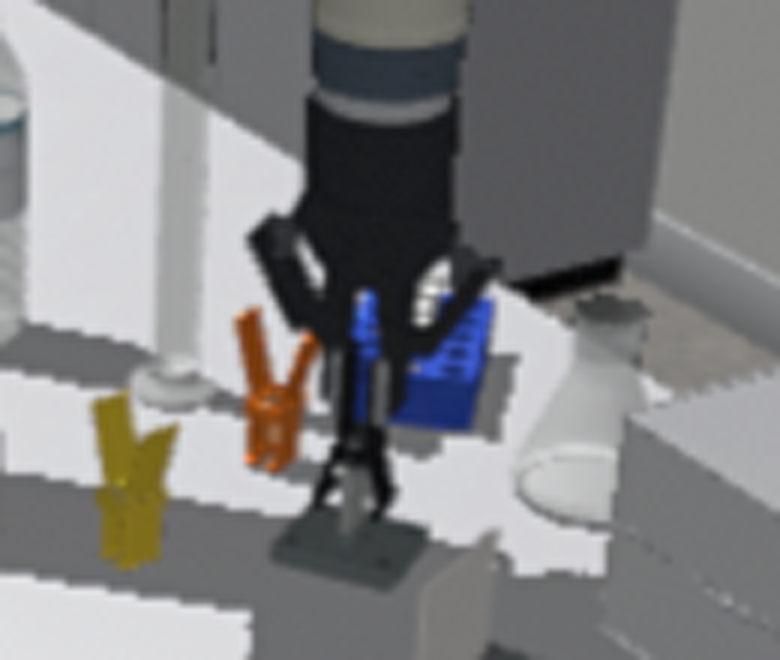

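The clip is open, with jaws spread around the tongue. I lift straight up.

```bash
python3 -m crank '[[0,0,-0.004,0],[0,0,-0.01,0],[0,0,-0.018,0],[0,0,-0.028,0],[0,0,-0.04,0],[0,0,-0.055,0],[0,0,-0.07,0],[0,0,-0.085,0],[0,0,-0.097,0],[0,0,-0.105,0],[0,0,-0.11,0],[0,0,-0.11,0],[0,0,-0.11,0]]'
python3 - <<'E'
from h import *
w=cam('wrist');np.save('w10.npy',w,allow_pickle=True);cv2.imwrite('pics/w10.png',w['frame'])
s=cam("scene");np.save('s10.npy',s,allow_pickle=True);crop(s["frame"],"pics/s10.png",280,70,130,110,6)
E
```

```text
t: 15.65
ee_pos: [452.7, 318.7, 190.9]
orientation: [0.999, 0.043, -0.0, 0.0]
contact_force: [0.8, 1.0, -0.8]
gripper_width: 16.6
```

View pics/w10.png

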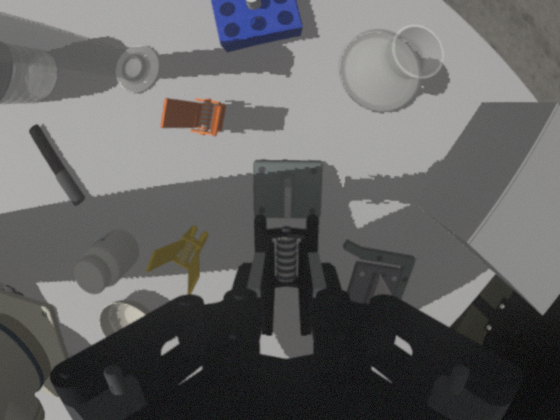

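View pics/s10.png

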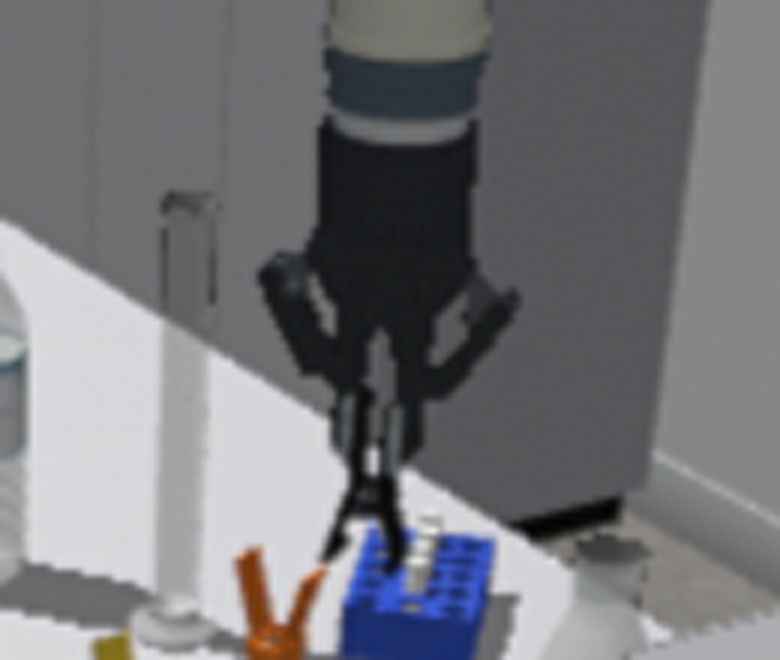

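Clip held wide open, clear of the post. I check the grey box height, then travel over the card.

```bash
python3 -c "
from h import *
t=np.load('t.npy',allow_pickle=True).item()
for p in [(205,110),(212,140),(200,120),(195,100),(230,118)]: print(p,dep(t,*p).round(0))"
python3 -m crank '[[0.005,0.006,0,0.01],[0.014,0.018,0,0.03],[0.023,0.031,0,0.05],[0.033,0.044,0,0.07],[0.043,0.057,0,0.09],[0.053,0.070,0,0.11],[0.063,0.083,0,0.13],[0.073,0.096,0,0.15],[0.083,0.109,0,0.17],[0.092,0.121,0,0.185],[0.098,0.129,0,0.193],[0.098,0.129,0,0.193],[0.098,0.129,0,0.193],[0.098,0.129,0,0.193]]'
python3 - <<'E'
from h import *
w=cam('wrist');np.save('w11.npy',w,allow_pickle=True);cv2.imwrite('pics/w11.png',w['frame'])
s=cam("scene");np.save('s11.npy',s,allow_pickle=True);crop(s["frame"],"pics/s11.png",280,110,130,130,5)
E
```

```text
(205, 110) [696. 336. 120.]
(212, 140) [601. 312.  96.]
(200, 120) [659. 350. 125.]
(195, 100) [726. 369. 128.]
(230, 118) [690. 259.  62.]
t: 17.15
ee_pos: [561.3, 199.2, 191.3]
orientation: [0.999, -0.053, -0.0, -0.0]
contact_force: [0.4, 0.2, 0.7]
gripper_width: 16.8
```

View pics/w11.png

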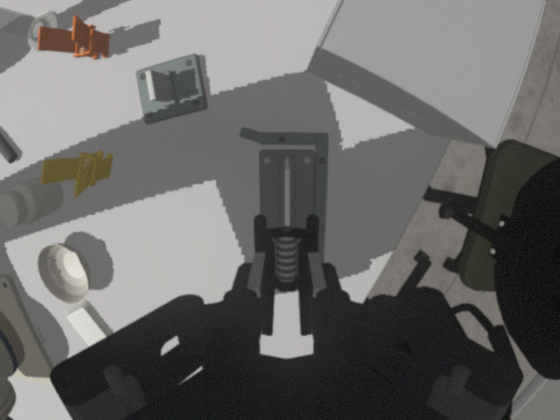

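View pics/s11.png

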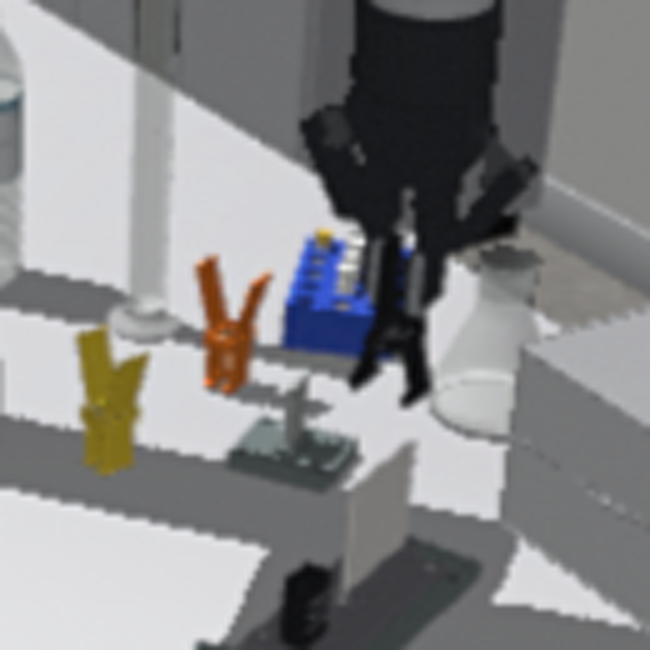

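Run:
```python
from h import *
w=np.load("w11.npy",allow_pickle=True).item()
crop(w["frame"],"pics/w11c.png",230,130,115,180,3.4)
o=arm.get_obs();q=o["orientation"];yaw=2*np.arctan2(q[1],q[0]);print(o["ee_pos"],np.degrees(yaw))
x=np.array([np.cos(yaw),np.sin(yaw)]);y=np.array([-x[1],x[0]])
for n,p,z in [("card",(288,157),92),("card",(287.5,215),92),("slabL",(260,150),14),("slabR",(315,150),14),("slabL",(259,210),14),("coil",(287,240),175),("coil",(286.5,280),175)]:
    d=fz(w,*p,z)[:2]-o["ee_pos"][:2];print(n,p,(d@x).round(1),(d@y).round(1))
```

```text
[561.30152092 199.27851443 191.45036104] -6.020197412302925
card (288, 157) 0.6 43.4
card (287.5, 215) 0.3 -2.1
slabL (260, 150) -26.6 41.1
slabR (315, 150) 27.7 41.2
slabL (259, 210) -28.7 -20.7
coil (287, 240) -0.2 9.6
coil (286.5, 280) -0.5 -14.4
```

View pics/w11c.png

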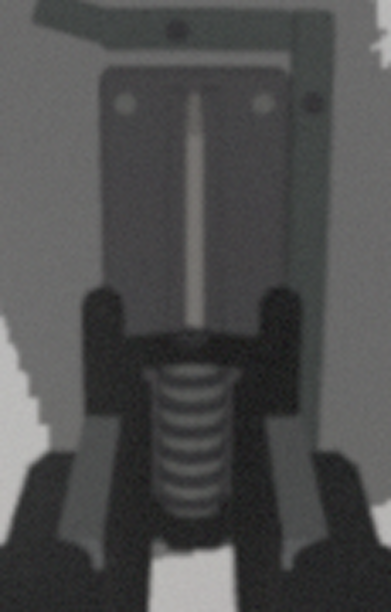

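Card and clip planes agree within 1 mm, and the middles agree along y. I lower most of the way, then check depth.

```bash
python3 -m crank '[[0.001,0,0.006,0],[0.001,0,0.014,0],[0.001,0,0.022,0],[0.001,0,0.030,0],[0.001,0,0.037,0],[0.001,0,0.044,0],[0.001,0,0.050,0],[0.001,0,0.055,0],[0.001,0,0.055,0],[0.001,0,0.055,0]]'
python3 - <<'E'
from h import *
s=cam("scene");np.save('s12.npy',s,allow_pickle=True);crop(s["frame"],"pics/s12.png",330,150,60,60,10)
w=cam('wrist');crop(w["frame"],"pics/w12c.png",230,130,115,180,3.4)
o=arm.get_obs();q=o["orientation"];yaw=2*np.arctan2(q[1],q[0]);x=np.array([np.cos(yaw),np.sin(yaw),0]);y=np.array([-x[1],x[0],0])
p=o["ee_pos"].copy();p[2]-=18.4;print(p)
for dx in(-17,-12,12,17):
  for dy in(-12,12): print(dx,dy,((proj(s,p+dx*x+dy*y+[0,0,-38])-[330,150])*10+4.5).round())
print("pivot ends",[((proj(s,p+dy*y)-[330,150])*10+4.5).round() for dy in(-12,12)])
c=np.array([561.3,198.7,92]);print("card top ends",[((proj(s,c+dy*y)-[330,150])*10+4.5).round() for dy in(-35,35)])
E
```

```text
t: 18.25
ee_pos: [562.8, 198.6, 136.4]
orientation: [0.999, -0.053, 0.0, -0.0]
contact_force: [0.2, -0.7, -0.3]
gripper_width: 16.3
[562.86962246 198.68056973 118.23256484]
-17 -12 [195. 567.]
-17 12 [238. 533.]
-12 -12 [211. 572.]
-12 12 [253. 538.]
12 -12 [285. 599.]
12 12 [327. 565.]
17 -12 [301. 605.]
17 12 [343. 570.]
pivot ends [array([259., 469.]), array([302., 435.])]
card top ends [array([204., 582.]), array([328., 482.])]
```

View pics/s12.png

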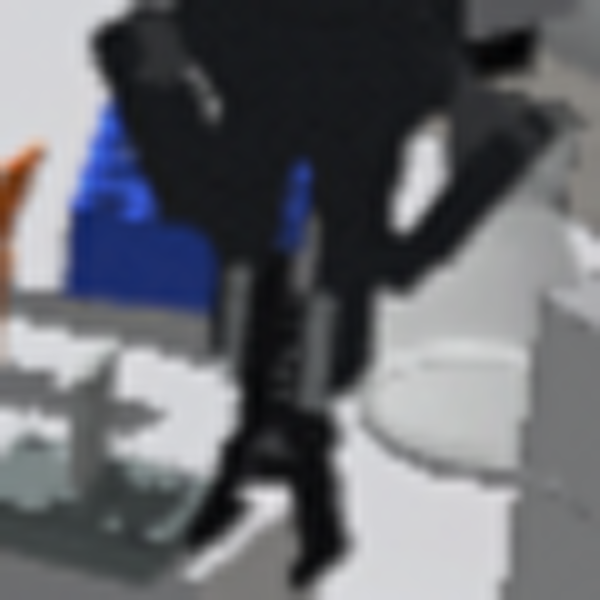

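View pics/w12c.png

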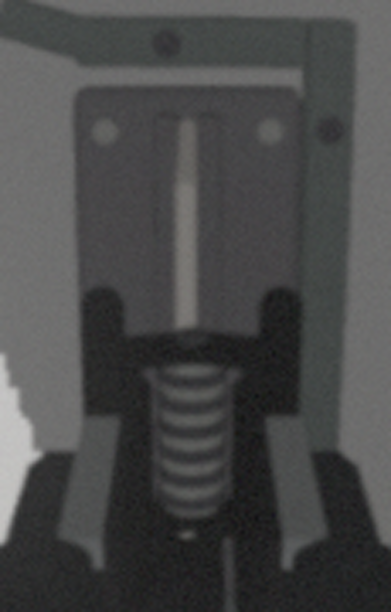

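Run:
```python
from h import *
w=cam('wrist');np.save("w12.npy",w,allow_pickle=True)
o=arm.get_obs();q=o["orientation"];yaw=2*np.arctan2(q[1],q[0]);print(o["ee_pos"],np.degrees(yaw))
x=np.array([np.cos(yaw),np.sin(yaw)]);y=np.array([-x[1],x[0]])
P=lambda a,b:(230+(a+.5)/3.4-.5,130+(b+.5)/3.4-.5)
for n,p,z in [("card far",(186,182),92),("card",(186,300),92),("coil",(192,370),120),("coil",(190,500),120),("slabL",(78,95),14),("slabR",(300,95),14),("railL",(155,115),25),("railR",(217,115),25)]:
    d=fz(w,*P(*p),z)[:2]-o["ee_pos"][:2];print(n,(d@x).round(1),(d@y).round(1))
```

```text
[562.86369072 198.69586997 136.63777172] -6.0729866369626615
card far -1.7 34.4
card -1.8 13.0
coil -0.7 10.4
coil -1.0 -12.4
slabL -28.3 40.3
slabR 25.5 40.3
railL -9.3 36.8
railR 5.1 36.8
```

Clip is +0.9 mm off the card's plane, with middles within 0.5 mm in y. I shift -1 mm in x and go down 9 mm to about half a jaw's length.

```bash
python3 -m crank '[[-0.001,0,0.003,0],[-0.001,0,0.006,0],[-0.001,0,0.009,0],[-0.001,0,0.009,0],[-0.001,0,0.009,0],[-0.001,0,0.009,0],[-0.001,0,0.009,0]]'
python3 - <<'E'
from h import *
s=cam("scene");crop(s["frame"],"pics/s13.png",320,140,80,90,7)
w=cam('wrist');np.save("w13.npy",w,allow_pickle=True);crop(w["frame"],"pics/w13c.png",210,100,150,210,3)
print(arm.get_obs()["ee_pos"],arm.get_obs()["contact_force"])
E
```

```text
t: 19.1
ee_pos: [561.8, 198.8, 127.4]
orientation: [0.999, -0.053, 0.0, -0.0]
contact_force: [0.6, 0.8, -0.3]
gripper_width: 16.5
[561.72928417 198.79308622 127.3682305 ] [ 0.66859456 -0.15783577 -1.343837  ]
```

View pics/s13.png

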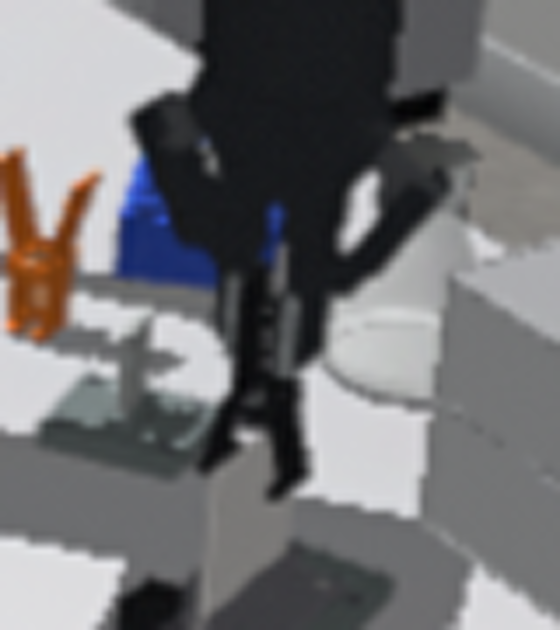

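View pics/w13c.png

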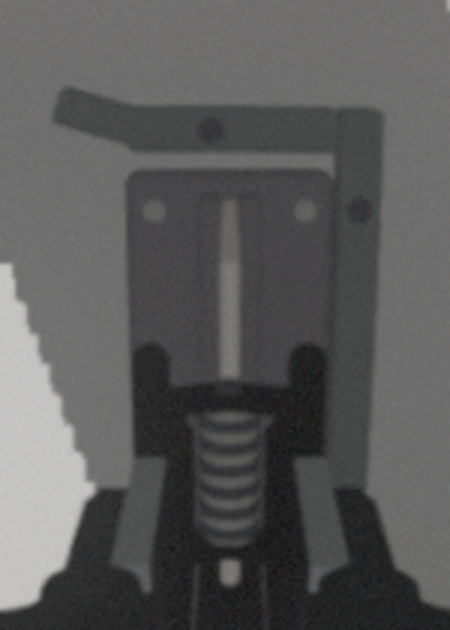

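Jaws straddle the card, one on each side. I now check the depth more carefully in an enlarged scene crop, against model projections.

Run:
```python
from h import *
s=cam("scene");np.save('s13.npy',s,allow_pickle=True)
f=cv2.resize(s["frame"][185:245,335:385],None,fx=12,fy=12,interpolation=cv2.INTER_CUBIC)
cv2.imwrite("pics/s14.png",f[:600])
o=arm.get_obs();q=o["orientation"];yaw=2*np.arctan2(q[1],q[0]);x=np.array([np.cos(yaw),np.sin(yaw),0]);y=np.array([-x[1],x[0],0])
V=lambda X:((proj(s,X)-[335,185]+.5)*12-.5).round().astype(int).tolist()
c=np.array([561.0,198.5,0.])
for n,d,z in[("near top",-35,92),("mid top",0,92),("far top",35,92),("near rail z25",-35,25)]:print(n,V(c+d*y+[0,0,z]))
p=c+[0,0,109]
for dx in(-12,-15,12,15):print("tip y-12",dx,V(p+dx*x-12*y+[0,0,-38]))
print("grip top corners",[V(c-78*y+a*x+b*y+[0,0,58]) for a in(-9,9) for b in(-13,13)])
print("slab corners",[V(c-28*y+a*x+b*y+[0,0,14]) for a in(28,) for b in(-70,70)])
print("px/mm z",V(c+[0,0,92]),V(c+[0,0,102]))
```

```text
near top [184, 278]
mid top [259, 218]
far top [332, 159]
near rail z25 [162, 520]
tip y-12 -12 [182, 298]
tip y-12 -15 [171, 294]
tip y-12 12 [271, 331]
tip y-12 15 [282, 335]
grip top corners [[13, 493], [73, 444], [81, 519], [140, 470]]
slab corners [[124, 722], [419, 459]]
px/mm z [259, 218] [263, 181]
```

View pics/s14.png

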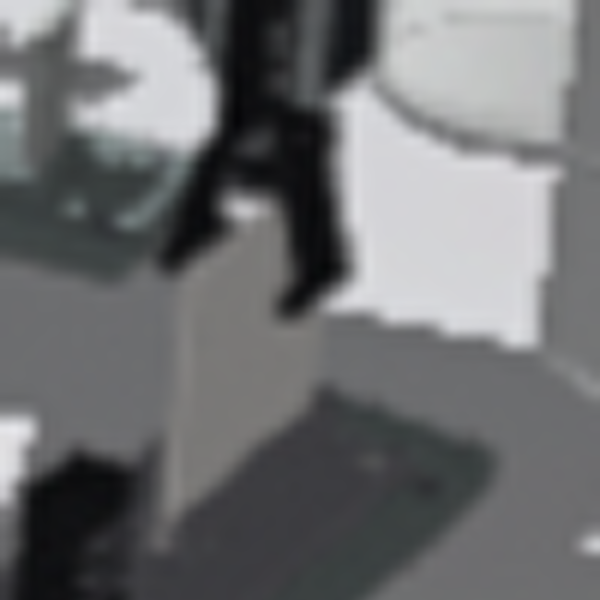

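Kinematics give a mouth depth of about 19 mm, the image about 14-17 mm. Going 2 mm deeper centres both estimates in the 9-28 mm window.

```bash
python3 -m crank '[[0,0,0.001,0],[0,0,0.002,0],[0,0,0.002,0],[0,0,0.002,0],[0,0,0.002,0],[0,0,0.002,0],[0,0,0.002,0],[0,0,0.002,0],[0,0,0.002,0],[0,0,0.002,0]]'
python3 - <<'E'
from h import *
w=cam('wrist')
crop(w["frame"],"pics/w15.png",210,100,150,210,2.8)
o=arm.get_obs();q=o["orientation"];yaw=2*np.arctan2(q[1],q[0]);print(o["ee_pos"],np.degrees(yaw),o["contact_force"],o["gripper_width"],np.abs(o["qd"]).max())
E
```

```text
t: 20.25
ee_pos: [561.7, 198.7, 125.3]
orientation: [0.999, -0.053, -0.0, 0.0]
contact_force: [0.0, 0.9, -0.3]
gripper_width: 16.1
[561.6999194  198.75709171 125.29099726] -6.074462775844081 [ 0.04089812 -0.4687519  -0.61056044] 16.577870660689413 0.0013522158726239901
```

View pics/w15.png

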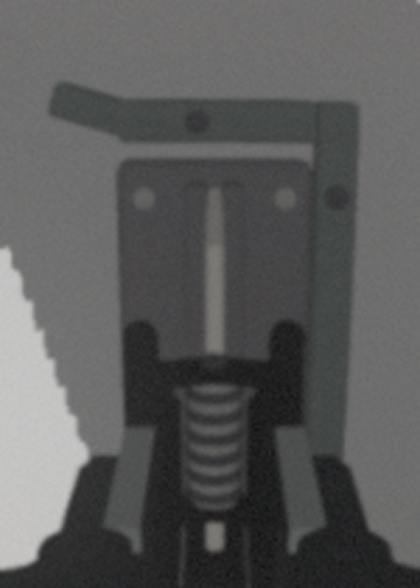

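The card line (x≈214) runs through the coil centre (x≈214) and the slab sits against the back bar. There is no contact force and the arm is still, so I hand in.

```bash
python3 -c "
from workcell import arm
print(arm.close_job());o=arm.get_obs();print(o['t'],o['ee_pos'],o['contact_force'],o['gripper_width'])"
```

```text
the job is handed in; nothing more can be done
None
the job is handed in; nothing more can be done
```

I slid the 56 x 140 mm stand by its grip into the fence, square against the back bar, and let go of it. I then squeezed the black clip open, lifted it off the post and lowered it over the middle of the card. I handed the job in at 20.3 s with the clip still held open; no verdict is reported.

What the last checks showed:
- **Stand:** the wrist view shows it home and square, with no visible gap to the back bar.
- **Clip position:** a jaw is on each side of the card. The card line runs through the coil's centre, about 1 mm or better across it. Along the edge, the middles agree within about 0.5 mm, measured just before the last 11 mm of lowering.
- **Contact:** the wrist force was about 0 to 1 N, the arm was still, and the gripper width was about 16.5 mm. I did not measure the jaw angle; the pictures show the jaws wide open.
- **Other things on the table:** I did nothing near the jar or flask, and the pictures showed no change to either, but I did not measure them afterwards.

One check disagreed: mouth depth below the card's edge. The arm's position gives about 21 mm, while the scene camera suggested about 15 to 19 mm. Both are inside the 9 to 28 mm window.

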